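# Put the sockets back on the socket rail in order of size

### The arm

A 7-joint arm with a two-finger parallel gripper is mounted at the origin on the work surface. World frame = base frame: x ahead of the robot, y to its left, z up, the work surface at z = 0. Lengths are in mm, angles in rad, forces in N, time in s.
With the tool pointing down it reaches from about 350 to 900 mm from the base axis. Payload 19.9 kg.
Tool frame: the origin (TCP) lies at the very end of the fingers, on their centre line; the grasp point (between the pads) lies 19 mm behind it; z points along the fingers, y is the line along which they close (so a half turn about z gives the same grasp; the last joint's range is limited). The gripper opens to 85 mm and grips with 20 to 120 N. Pads are 22 mm wide; open, the fingers measure 114 mm over their backs; the gripper's body (76 mm by 85 mm) begins 54 mm behind the grasp point. The pads swing forward as they close: fully open they stand 13 mm farther back than shut.
Start: joints at [1.071, 0.417, -0.01, 1.614, 0.005, 1.111, -0.053], TCP at [276.788, -560.348, 231.26] pointing down, gripper open.
Joint ranges: [-2.81, 2.81], [-0.39, 2.02], [-1.27, 1.25], [0.06, 2.57], [-1.19, 4.33], [0.19, 2], [-2.82, 2.82]. Speed limits (rad/s): [1.89, 1.89, 2.39, 2.39, 3.01, 3.01, 3.01].

### API

Orientations are given as a unit quaternion [x, y, z, w].
In Python, from cell import readout, optics, ticket gives the robot as it stands.
- The arm moves only by the tool jog_arm, never from a script. Its arguments are lists of equal length, an entry for each row: "dr": the turn, a rotation vector about the tool's x, y, z each as a share of 5 degrees, from -1 to 1, a list of three; "xyz": the shift along the tool's x, y, z each as a share of 2 cm, from -1 to 1, a list of three; "grip": the opening, from 0 (shut) to 1 (fully open). In form: {"dr": [[rx, ry, rz], ...], "xyz": [[x, y, z], ...], "grip": [grip, ...]}. A call has 1 to 20 rows; each row shifts and turns the commanded pose from where the row before left it, along the tool's axes as they then stand; what a row does not reach is not made up. A row lasts 1/10 s, in which the tool goes at most 50 mm and 8.59 degrees, less where a joint would pass 70% of its speed; a pose out of reach is approached as far as the arm can. A call with a number of a shift or a turn outside -1 to 1 is refused whole. A call with a gripper value outside its range is refused whole. The fingers move at their own pace and stop on an object; the grip force is fixed at half the most. Time passes only in rows, so rows that do not move let the fingers close. It gives the time, the measured TCP pose, the force, the opening and the grip force at its end, in the units of the state.
- readout.get_state(): the state, without advancing time (a new reading comes with each control period).
- optics.capture(name): name is "scene" or "side" or "wrist"; returns a dict with "image" (480x640x3 uint8, blue, green, red), "z_map" (480x640 float32, mm along the optical axis (not along the pixel's ray), 0 where there is no reading), "camera_matrix" (3x3 intrinsics, pixels), "R" (3x3) and "t" (3): a world point X has camera coordinates R X + t. Camera axes: x right, y down, z forward; pixel columns grow to the right and rows downward; lengths in mm; the calibration is good to about 2 mm. A picture is of the moment at which its call begins.
- ticket.hand_in(): hands the job in; it is judged then, once.
The state is a dict: "time": time; "joints": joint angles; "dq": joint speeds; "joint_efforts": joint torques, N m; "ee_pos": TCP position; "ee_rot": TCP orientation; "force": force on the tool from outside, world axes, zero at the start; "ft_torque": the same for the moment, N m; "grip_width": opening from 0.0 (shut) to 1.0 (fully open); "grip_force": force on a finger pad.
Only numpy, scipy, OpenCV 4.12 (cv2) and the standard library are available. Lean on these libraries where they do the work, as an engineer would, in place of code of your own. Each camera call takes 0.05 s, during which the arm holds its last target. There are 200 camera calls.

### The job

Put the four loose sockets away on the socket rail, each standing mouth down over its own post and sitting flat on the seat, in order of size: the smallest on the post next to the pull ring, the largest at the far end. Do not disturb the dish of bearing balls that stands among them.

Things in the scene. Friction and masses are not known exactly. Their poses are not given: they have to be found in the camera images.
- socket_a: The second largest of four steel 1/2-inch-drive sockets: round, 45 mm in diameter, 55 mm tall (top 12 mm stepped in to 40 mm, drive square in the top), loose, standing upright on the bench, mouth down. The mouth is open below, 32 mm wide, 41 mm deep. Origin: centre of its underside (the mouth's rim); z up; yaw means nothing.
- socket_b: The smallest of four steel 1/2-inch-drive sockets: round, 30 mm in diameter, 42 mm tall (top 12 mm stepped in to 27 mm, drive square in the top), loose, standing upright on the bench, mouth down. The mouth is open below, 22 mm wide, 28 mm deep. Origin: centre of its underside (the mouth's rim); z up; yaw means nothing.
- socket_c: The largest of four steel 1/2-inch-drive sockets: round, 53 mm in diameter, 63 mm tall (top 12 mm stepped in to 40 mm, drive square in the top), loose, standing upright on the bench, mouth down. The mouth is open below, 38 mm wide, 49 mm deep. Origin: centre of its underside (the mouth's rim); z up; yaw means nothing.
- socket_d: The second smallest of four steel 1/2-inch-drive sockets: round, 37 mm in diameter, 48 mm tall (top 12 mm stepped in to 34 mm, drive square in the top), loose, standing upright on the bench, mouth down. The mouth is open below, 27 mm wide, 34 mm deep. Origin: centre of its underside (the mouth's rim); z up; yaw means nothing.
- post_p: One of four like clips in a row on the fixed socket rail (aluminium, 300 x 40 mm), 64 to 92 mm apart: black round seat, 52 mm in diameter, its top 17 mm above the bench, with a steel post 7 mm thick, 21 mm tall in its middle. Fixed; which clip stands where in the row varies. Origin: foot of the post, centre of the seat's top; y along the rail (either way), z up. A socket rests with its rim on the seat.
- post_q: One of four like clips in a row on the fixed socket rail (aluminium, 300 x 40 mm), 64 to 92 mm apart: black round seat, 52 mm in diameter, its top 17 mm above the bench, with a steel post 7 mm thick, 21 mm tall in its middle. Fixed; which clip stands where in the row varies. Origin: foot of the post, centre of the seat's top; y along the rail (either way), z up. A socket rests with its rim on the seat.
- post_r: One of four like clips in a row on the fixed socket rail (aluminium, 300 x 40 mm), 64 to 92 mm apart: black round seat, 52 mm in diameter, its top 17 mm above the bench, with a steel post 7 mm thick, 21 mm tall in its middle. Fixed; which clip stands where in the row varies. Origin: foot of the post, centre of the seat's top; y along the rail (either way), z up. A socket rests with its rim on the seat.
- post_s: One of four like clips in a row on the fixed socket rail (aluminium, 300 x 40 mm), 64 to 92 mm apart: black round seat, 52 mm in diameter, its top 17 mm above the bench, with a steel post 7 mm thick, 21 mm tall in its middle. Fixed; which clip stands where in the row varies. Origin: foot of the post, centre of the seat's top; y along the rail (either way), z up. A socket rests with its rim on the seat.
- pull_ring: Flat steel finger ring, 40 mm outside, 25 mm hole, lying at one end of the socket rail in line with the posts (a black rubber block is at the other end; the two ends may be exchanged). Fixed. Origin: centre of the ring at bench height, 44 to 58 mm from the nearest post; y runs along the rail (either way).
- ball_dish: Small dark steel dish of bearing balls among the sockets, 68 mm in diameter at the rim, 22 mm high, loose, 0.2 kg; not to be disturbed. Origin: centre of its underside, z up.
Not all that is in view belongs to the job. Leave any purple look-alike of the socket_a alone.

How it is judged:
By the outcome, as a careful person would: the job done as asked, in the order asked, and still so for the second after the job is handed in, with the robot touching nothing.
It also fails if it takes over 90 s, if anything falls off the work surface, if the arm or the gripper's body presses on something with over 40 N, if the wrist force passes 120 N, or if a joint passes its speed limit or range.

## Working session

There is one attempt and no reset: what is moved stays moved. The work goes in short steps, Python scripts to look and compute and a tool call to move; the robot and the scene stay as the last step left them, time stands still between calls to the robot, and variables do not carry over. Pictures are saved under pics/ and viewed, at most 14 in all, crops included, and the job is handed in when it is done.

Besides the shell and the picture viewer there is one more tool, called after "Call:" as name(argument=value, ...) on one line, values as JSON. jog_arm: Moves the arm, as the interface text tells. Shift numbers are shares of 2 cm and turn numbers shares of 5 degrees, none past 1 either way. Its arguments: {"type":"object","properties":{"dr":{"type":"array","items":{"type":"array","items":{"type":"number"}}},"xyz":{"type":"array","items":{"type":"array","items":{"type":"number"}}},"grip":{"type":"array","items":{"type":"number"}}},"required":["dr","xyz","grip"]}

```bash
mkdir -p pics; ls
python3 - <<'E'
from cell import readout, optics
import cv2,numpy as np
s=readout.get_state();print(s)
for n in("scene","side"):
    c=optics.capture(n);cv2.imwrite(f"pics/{n}0.png",c["image"]);np.savez(f"{n}0.npz",**c)
    print(n,c["camera_matrix"],c["R"],c["t"],-c["R"].T@c["t"])
E
```

```text
pics
{'time': 0.0, 'joints': array([ 1.07051537,  0.41803189, -0.01033063,  1.61421698,  0.00468988,
        1.11065451, -0.05299342]), 'dq': array([-5.27091196e-05, -8.06669631e-04, -4.38581890e-04,  3.09287682e-04,
        1.86240676e-03,  4.55934324e-04, -1.68234606e-03]), 'joint_efforts': array([-1.16158848e-03, -8.64452934e+01,  6.78199679e-01, -4.34901094e+01,
        1.91590749e-02,  7.41881988e-03,  1.31065121e-04]), 'ee_pos': array([ 276.63206843, -560.04365173,  230.60598348]), 'ee_rot': array([ 9.73800903e-01,  2.27401380e-01, -1.81953601e-04, -6.17016983e-04]), 'force': array([ 0.19396151,  0.35639514, -0.053404  ]), 'ft_torque': array([-0.00050709, -0.02785156, -0.04034877]), 'grip_force': 0.0, 'grip_width': 1.002764794732682}
scene [[569.98559007   0.         316.44365634]
 [  0.         569.98559007 240.93343739]
 [  0.           0.           1.        ]] [[ 0.30228608  0.95315785  0.01064101]
 [ 0.50963412 -0.15217228 -0.84682741]
 [-0.80554093  0.26140716 -0.53176132]] [-180.68840149 -220.96579698 1570.58471464] [1432.40157036 -271.96238824  649.97902145]
side [[531.17828619   0.         322.59844788]
 [  0.         531.17828619 246.41107032]
 [  0.           0.           1.        ]] [[-0.76846855 -0.63988308 -0.00239392]
 [-0.45089892  0.5441547  -0.7075209 ]
 [ 0.45403332 -0.54262815 -0.70668836]] [419.97747093 240.18765583 995.57167721] [-20.98287648 678.262453   874.50209508]
```

View pics/scene0.png

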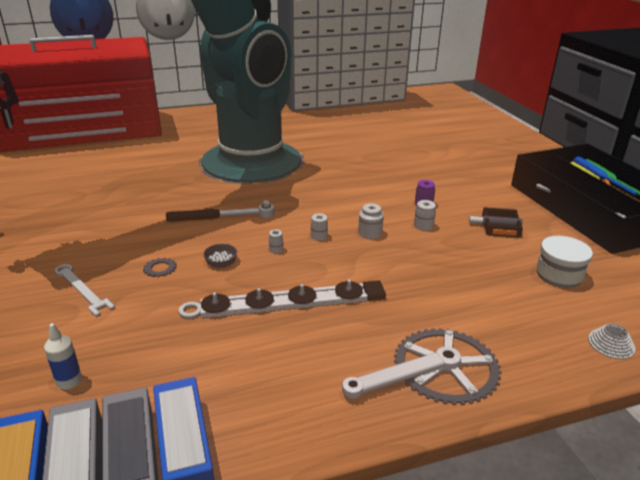

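View pics/side0.png

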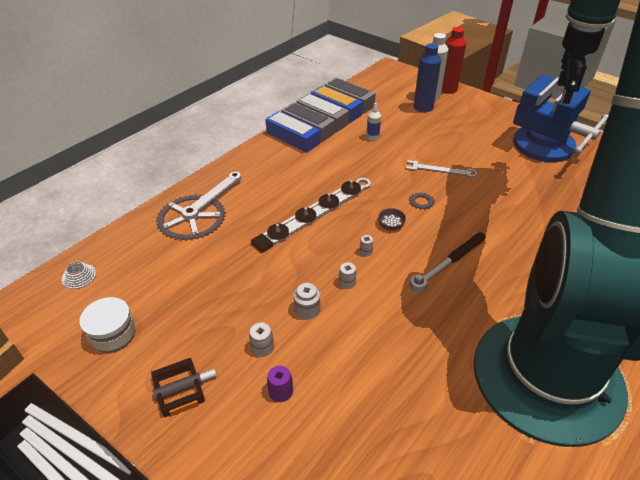

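The scene view shows sockets b(276,240), d(319,227), c(371,221), a(425,215) and the purple decoy (426,190). The posts are at (215,300), (260,297), (302,293), (348,290), with the ring at (190,310). The side view agrees: the ring is at (363,184), and the sockets run from (366,243) to (261,338).

```bash
cat > h.py <<'E'
import numpy as np,cv2
def world(c):
    v,u=np.mgrid[:480,:640];z=c["z_map"].astype(float);K=c["camera_matrix"]
    P=np.stack([(u-K[0,2])/K[0,0]*z,(v-K[1,2])/K[1,1]*z,z],-1)
    W=(P-c["t"])@c["R"];W[z==0]=np.nan;return W
def onplane(c,u,v,h):
    C=-c["R"].T@c["t"];d=c["R"].T@np.linalg.inv(c["camera_matrix"])@[u,v,1.]
    return C+d*(h-C[2])/d[2]
def proj(c,X):
    p=c["camera_matrix"]@(c["R"]@np.asarray(X,float)+c["t"]);return p[:2]/p[2]
E
python3 - <<'E'
from h import *
S=dict(np.load("scene0.npz"));D=dict(np.load("side0.npz"))
hts=dict(b=42,d=48,c=63,a=55,purple=55)
px=dict(b=((276,240),(366,243)),d=((319,227),(347,273)),c=((371,221),(307,300)),a=((425,215),(261,338)),purple=((426,190),(280,383)))
for n in px:
    o=[]
    for c,p in zip((S,D),px[n]):
        W=world(c);u,v=p;w=W[v-25:v+26,u-25:u+26]
        g=onplane(c,u,v,hts[n]/2)
        m=(abs(w[...,2]-hts[n])<5)&(np.hypot(*(w[...,:2]-g[:2]).transpose(2,0,1))<38)
        q=w[m];(x,y),r=cv2.minEnclosingCircle(q[:,:2].astype(np.float32))
        o+=[len(q),np.round([x,y,r,np.median(q[:,2]),np.nanmax(w[...,2])],1)]
    print(n,*o)
pp=dict(p1=((215,302),(351,188)),p2=((260,299),(328,201)),p3=((302,295),(306,215)),p4=((348,291),(278,231)),ring=((190,310),(363,184)),dish=((220,256),(391,218)))
for n in pp:
    o=[]
    for c,p in zip((S,D),pp[n]):
        W=world(c);u,v=p;w=W[v-20:v+21,u-20:u+21];im=c["image"][v-20:v+21,u-20:u+21]
        h={'r':3,'d':20}.get(n[0],17);g=onplane(c,u,v,h)
        m=(im.max(-1)<75)&(abs(w[...,2]-h)<8)&(np.hypot(*(w[...,:2]-g[:2]).transpose(2,0,1))<34)
        q=w[m]
        if n[0]=='p' and len(q)>5:
            (x,y),r=cv2.minEnclosingCircle(q[:,:2].astype(np.float32));o+=[len(q),np.round([x,y,r,np.median(q[:,2]),np.nanmax(w[...,2])],1)]
        o.append(np.round(g,0))
    print(n,*o)
E
```

```text
b 98 [458.7 -45.4  14.6  42.8  47.5] 70 [454.1 -43.9  15.4  40.2  50. ]
d 135 [434.1  58.7  17.9  49.2  52.5] 137 [429.   59.2  17.9  46.6  50. ]
c 185 [451.4 169.4  21.7  64.3  68. ] 230 [447.  169.5  22.1  61.5  66. ]
a 173 [457.4 295.1  22.6  56.5  59.7] 274 [453.3 297.7  20.9  53.7  57.1]
purple 106 [362.7 344.3  21.1  56.6  60. ] 336 [360.1 343.8  20.7  53.9  57.7]
p1 346 [ 620.8 -194.9   25.2   18.4   40.8] [ 617. -195.   17.] 173 [ 614.5 -192.1   27.5   14.8   37. ] [ 610. -190.   17.]
p2 328 [ 631.5 -119.1   25.8   18.8   41. ] [ 631. -117.   17.] 189 [ 623.1 -115.9   24.9   15.2   38.3] [ 622. -112.   17.]
p3 314 [641.9 -42.   24.5  18.7  39.4] [642. -42.  17.] 208 [635.6 -38.2  27.3  15.3  37.7] [630. -37.  17.]
p4 306 [655.3  47.8  28.4  18.9  42.2] [655.  42.  17.] 224 [647.8  50.3  29.4  15.   38.2] [644.  47.  17.]
ring [ 609. -240.    3.] [ 606. -237.    3.]
dish [ 477. -163.   20.] [ 463. -157.   20.]
```

Call:
jog_arm(dr=[[0,0,-1],[0,0,-1],[0,0,-1],[0,0,-1],[0,0,-1],[0,0,-1],[0,0,-1],[0,0,-1],[0,0,-1],[0,0,-1],[0,0,-1],[0,0,-0.16],[0,0,0],[0,0,0],[0,0,0],[0,0,0],[0,0,0],[0,0,0],[0,0,0],[0,0,0]], xyz=[[0,0,0],[0,0,0],[0,0,0],[0,0,0],[0,0,0],[0,0,0],[0,0,0],[0,0,0],[0,0,0],[0,0,0],[0,0,0],[0,0,0],[1,0.4,0],[1,0.4,0],[1,0.4,0],[1,0.4,0],[1,0.4,0],[1,0.4,0],[1,0.4,0],[1,0.4,0]], grip=[1,1,1,1,1,1,1,1,1,1,1,1,1,1,1,1,1,1,1,1])

```text
time: 2.1
ee_pos: [362.5, -409.8, 231.1]
ee_rot: [0.755, 0.656, -0.0, -0.0]
force: [0.5, 0.3, 0.1]
grip_width: 1.0
grip_force: 0.0
```

Call:
jog_arm(dr=[[0,0,0],[0,0,0],[0,0,0],[0,0,0],[0,0,0],[0,0,0],[0,0,0],[0,0,0],[0,0,0],[0,0,0],[0,0,0],[0,0,0],[0,0,0],[0,0,0],[0,0,0],[0,0,0]], xyz=[[1,0.4,0],[1,0.4,0],[1,0.3,0],[1,0.3,0],[1,0.3,0],[1,0,0],[1,0,0],[1,0,0],[1,0,0],[1,0,0],[1,0,0],[1,0,0],[1,0,0],[1,0,0],[0,0,0],[0,0,0]], grip=[1,1,1,1,1,1,1,1,1,1,1,1,1,1,1,1])

```text
time: 3.7
ee_pos: [434.4, -138.1, 231.3]
ee_rot: [0.755, 0.656, -0.0, -0.0]
force: [0.2, -0.0, -0.6]
grip_width: 0.999
grip_force: 0.0
```

```bash
cat >> h.py <<'E'
from scipy.spatial.transform import Rotation as Ro
def units(target):
    from cell import readout
    s=readout.get_state();R=Ro.from_quat(s["ee_rot"]).as_matrix()
    print("t",round(s["time"],2),"tcp",s["ee_pos"].round(1),"yang",np.degrees(np.arctan2(R[1,1],R[0,1])).round(1),"tilt",R[:2,2].round(4),"F",s["force"].round(1),"grip",round(s["grip_width"],3),s["grip_force"])
    print("units",(R.T@(np.array(target,float)-s["ee_pos"])/20).round(2))
E
python3 - <<'E'
from h import *
from cell import optics
units([456.5,-44.5,120])
c=optics.capture("wrist");np.savez("w1.npz",**c);cv2.imwrite("pics/w1.png",c["image"])
print(proj(c,[456.5,-44.5,42]),-c["R"].T@c["t"])
E
```

```text
t 3.7 tcp [ 434.4 -138.1  231.3] yang -8.0 tilt [-0.0001 -0.0001] F [ 0.2 -0.  -0.6] grip 0.999 0.0
units [4.79 0.45 5.56]
[330.28669306 106.49029768] [445.04787928 -58.79958752 374.38710466]
```

View pics/w1.png

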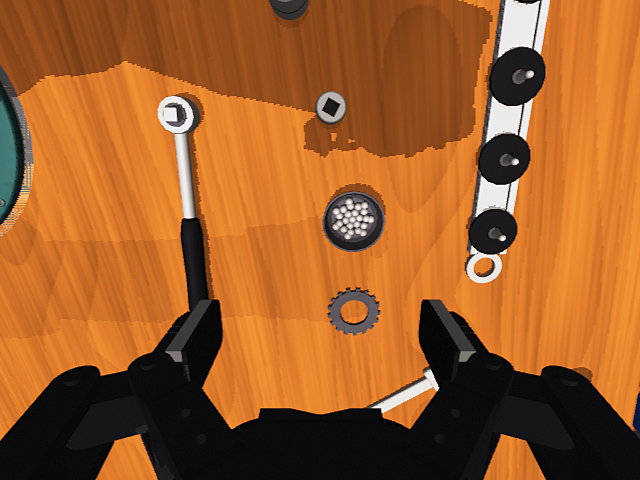

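The wrist view shows b's top at (331,107), where it was predicted. The dish is at (353,220), and the seats are at (493,231), (504,159) and (517,76).

Run:
```python
from h import *
c=dict(np.load("w1.npz"))
for p in((493,231),(504,159),(517,76)): print(onplane(c,*p,17).round(1))
print(onplane(c,353,219,20).round(1),onplane(c,331,107,42).round(1))
```

```text
[ 616.9 -194.5   17. ]
[ 626.8 -118.    17. ]
[637.2 -41.2  17. ]
[ 466.7 -158.9   20. ] [457.1 -45.   42. ]
```

Call:
jog_arm(dr=[[0,0,0],[0,0,0],[0,0,0],[0,0,0],[0,0,0],[0,0,0],[0,0,0],[0,0,0]], xyz=[[1,0.45,0],[1,0,0],[1,0,1],[1,0,1],[0.8,0,1],[0,0,1],[0,0,1],[0,0,0.5]], grip=[1,1,1,1,1,1,1,1])

```text
time: 4.55
ee_pos: [455.9, -44.8, 119.8]
ee_rot: [0.755, 0.656, -0.001, -0.001]
force: [0.5, -0.3, 0.3]
grip_width: 1.001
grip_force: 0.0
```

```bash
python3 -c "
from h import *
units([456.5,-44.5,6])"
```

```text
t 4.55 tcp [455.9 -44.8 119.8] yang -8.0 tilt [-0.0019  0.0004] F [ 0.5 -0.3  0.3] grip 1.001 0.0
units [0.02 0.04 5.69]
```

Call:
jog_arm(dr=[[0,0,0],[0,0,0],[0,0,0],[0,0,0],[0,0,0],[0,0,0],[0,0,0],[0,0,0],[0,0,0],[0,0,0],[0,0,0],[0,0,0],[0,0,0],[0,0,0]], xyz=[[0,0,1],[0,0,1],[0,0,1],[0,0,1],[0,0,1],[0,0,0.5],[0,0,0.2],[0,0,0],[0,0,0],[0,0,0],[0,0,0],[0,0,0],[0,0,0],[0,0,0]], grip=[1,1,1,1,1,1,1,1,0.2,0,0,0,0,0])

```text
time: 5.95
ee_pos: [456.8, -44.3, 7.9]
ee_rot: [0.754, 0.657, 0.0, 0.0]
force: [-3.9, -0.2, 15.6]
grip_width: 0.328
grip_force: 58.0
```

```bash
python3 -c "
from h import *
units([456.5,-44.5,106])"
```

```text
t 5.95 tcp [456.8 -44.3   7.9] yang -7.9 tilt [ 0.0006 -0.0004] F [-3.9 -0.2 15.6] grip 0.328 57.991647608578205
units [-0.02 -0.01 -4.91]
```

Call:
jog_arm(dr=[[0,0,0],[0,0,0],[0,0,0],[0,0,0],[0,0,0],[0,0,0]], xyz=[[0,0,-0.5],[0,0,-1],[0,0,-1],[0,0,-1],[0,0,-1],[0,0,0]], grip=[0,0,0,0,0,0])

```text
time: 6.55
ee_pos: [457.7, -44.3, 99.7]
ee_rot: [0.754, 0.657, 0.001, 0.001]
force: [0.6, -0.3, -1.1]
grip_width: 0.335
grip_force: 59.4
```

Run:
```python
from h import *
from cell import optics
units([617,-194,96])
c=optics.capture("wrist");cv2.imwrite("pics/w2.png",c["image"])
```

```text
t 6.55 tcp [457.7 -44.3  99.7] yang -7.9 tilt [ 0.0036 -0.0008] F [ 0.6 -0.3 -1.1] grip 0.335 59.400065168738365
units [-6.32  8.92  0.22]
```

View pics/w2.png

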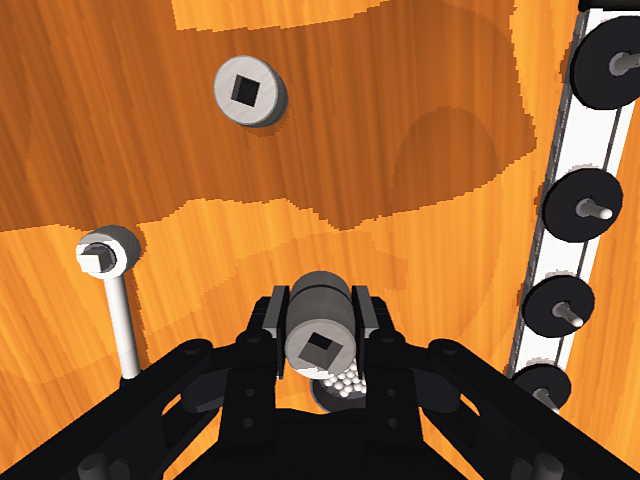

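Socket b is held upright between the pads at (320,330). Next I carry it over the first post.

Call:
jog_arm(dr=[[0,0,0],[0,0,0],[0,0,0],[0,0,0],[0,0,0],[0,0,0],[0,0,0],[0,0,0],[0,0,0],[0,0,0],[0,0,0]], xyz=[[-0.7,1,0],[-0.7,1,0],[-0.7,1,0],[-0.7,1,0],[-0.7,1,0],[-0.7,1,0],[-0.7,1,0],[-0.7,1,0],[-0.7,0.9,0],[0,0,0],[0,0,0]], grip=[0,0,0,0,0,0,0,0,0,0,0])

```text
time: 7.7
ee_pos: [614.9, -193.3, 95.9]
ee_rot: [0.754, 0.657, -0.0, -0.001]
force: [-0.1, 0.3, -1.0]
grip_width: 0.333
grip_force: 59.4
```

```bash
python3 -c "
from h import *
units([617,-194,26])"
```

```text
t 7.7 tcp [ 614.9 -193.3   95.9] yang -7.9 tilt [-0.0018  0.0008] F [-0.1  0.3 -1. ] grip 0.333 59.428338557481766
units [-0.02  0.12  3.5 ]
```

Call:
jog_arm(dr=[[0,0,0],[0,0,0],[0,0,0],[0,0,0],[0,0,0],[0,0,0],[0,0,0]], xyz=[[0,0.1,0.5],[0,0,0.5],[0,0,0.5],[0,0,0.5],[0,0,0.5],[0,0,0.5],[0,0,0.4]], grip=[0,0,0,0,0,0,0])

```text
time: 8.4
ee_pos: [617.3, -193.7, 28.2]
ee_rot: [0.754, 0.657, -0.0, -0.0]
force: [0.3, -0.0, -0.2]
grip_width: 0.328
grip_force: 59.4
```

Run:
```python
from h import *
from cell import optics
units([617,-194,26])
c=optics.capture("wrist");cv2.imwrite("pics/w3.png",c["image"])
```

```text
t 8.4 tcp [ 617.3 -193.7   28.2] yang -7.9 tilt [-0.0006  0.0002] F [ 0.3 -0.  -0.2] grip 0.328 59.43381439894438
units [-0.02 -0.01  0.11]
```

View pics/w3.png

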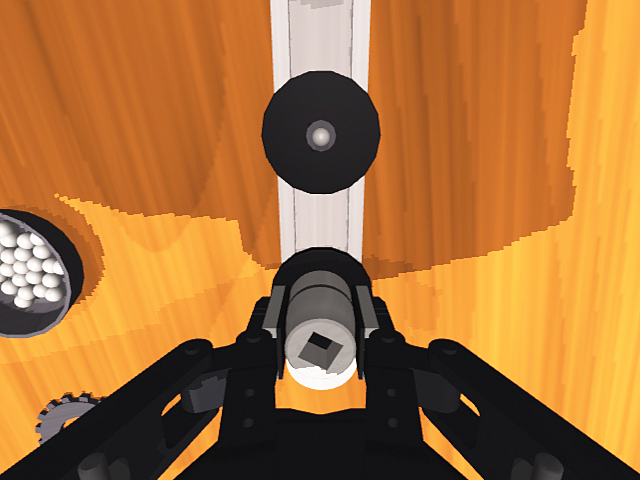

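Socket b is over the first post and centred on its seat (320,310). I lower it, release and rise.

Call:
jog_arm(dr=[[0,0,0],[0,0,0],[0,0,0]], xyz=[[0,0,0.15],[0,0,0.05],[0,0,0]], grip=[0,0,0])

```text
time: 8.75
ee_pos: [617.6, -193.8, 25.5]
ee_rot: [0.754, 0.657, 0.0, 0.0]
force: [0.2, -0.2, -1.2]
grip_width: 0.331
grip_force: 59.4
```

Call:
jog_arm(dr=[[0,0,0],[0,0,0],[0,0,0],[0,0,0],[0,0,0],[0,0,0],[0,0,0],[0,0,0],[0,0,0],[0,0,0],[0,0,0],[0,0,0],[0,0,0]], xyz=[[0,0,0],[0,0,0],[0,0,0],[0,0,0],[0,0,0],[0,0,0],[0,0,-0.3],[0,0,-0.7],[0,0,-1],[0,0,-1],[0,0,-1],[0,0,-1],[0,0,0]], grip=[0.5,0.6,0.8,1,1,1,1,1,1,1,1,1,1])

```text
time: 10.05
ee_pos: [619.0, -194.0, 129.3]
ee_rot: [0.754, 0.657, 0.001, 0.002]
force: [0.3, -0.1, 0.3]
grip_width: 1.001
grip_force: 0.0
```

```bash
python3 -c "
from h import *
units([431.5,59,130])"
```

```text
t 10.05 tcp [ 619.  -194.   129.3] yang -7.9 tilt [ 0.0046 -0.0015] F [ 0.3 -0.1  0.3] grip 1.001 0.0
units [ 11.24 -11.03  -0.1 ]
```

Call:
jog_arm(dr=[[0,0,0],[0,0,0],[0,0,0],[0,0,0],[0,0,0],[0,0,0],[0,0,0],[0,0,0],[0,0,0],[0,0,0],[0,0,0],[0,0,0],[0,0,0],[0,0,0]], xyz=[[1,-1,0],[1,-1,0],[1,-1,0],[1,-1,0],[1,-1,0],[1,-1,0],[1,-1,0],[1,-1,0],[1,-1,0],[1,-1,0],[1,-1,0],[0.24,0,0],[0,0,0],[0,0,0]], grip=[1,1,1,1,1,1,1,1,1,1,1,1,1,1])

```text
time: 11.45
ee_pos: [431.1, 58.6, 125.5]
ee_rot: [0.754, 0.656, 0.0, 0.0]
force: [0.2, -0.5, 0.8]
grip_width: 1.002
grip_force: 0.0
```

```bash
python3 -c "
from h import *
units([431.5,59,10])"
```

```text
t 11.45 tcp [431.1  58.6 125.5] yang -7.9 tilt [ 0.0004 -0.0001] F [ 0.2 -0.5  0.8] grip 1.002 0.0
units [0.02 0.01 5.78]
```

Call:
jog_arm(dr=[[0,0,0],[0,0,0],[0,0,0],[0,0,0],[0,0,0],[0,0,0],[0,0,0],[0,0,0],[0,0,0],[0,0,0],[0,0,0],[0,0,0],[0,0,0],[0,0,0]], xyz=[[0,0,1],[0,0,1],[0,0,1],[0,0,1],[0,0,1],[0,0,0.5],[0,0,0.25],[0,0,0],[0,0,0],[0,0,0],[0,0,0],[0,0,0],[0,0,0],[0,0,0]], grip=[1,1,1,1,1,1,1,1,0.2,0,0,0,0,0])

```text
time: 12.85
ee_pos: [431.0, 59.2, 11.1]
ee_rot: [0.754, 0.657, 0.0, 0.001]
force: [-3.9, -0.6, 19.2]
grip_width: 0.42
grip_force: 57.7
```

Call:
jog_arm(dr=[[0,0,0],[0,0,0],[0,0,0],[0,0,0],[0,0,0],[0,0,0],[0,0,0],[0,0,0]], xyz=[[0,0,-0.5],[0,0,-1],[0,0,-1],[0,0,-1],[0,0,-1],[0,0,0],[0,0,0],[0,0,0]], grip=[0,0,0,0,0,0,0,0])

```text
time: 13.65
ee_pos: [430.1, 59.0, 99.7]
ee_rot: [0.754, 0.657, -0.0, -0.0]
force: [0.1, -0.0, -2.9]
grip_width: 0.415
grip_force: 60.3
```

```bash
python3 -c "
from h import *
units([627,-118,100])"
```

```text
t 13.65 tcp [430.1  59.   99.7] yang -7.9 tilt [-0.001  -0.0001] F [ 0.1 -0.  -2.9] grip 0.415 60.28513038530946
units [-7.41 10.97 -0.02]
```

Call:
jog_arm(dr=[[0,0,0],[0,0,0],[0,0,0],[0,0,0],[0,0,0],[0,0,0],[0,0,0],[0,0,0],[0,0,0],[0,0,0],[0,0,0],[0,0,0],[0,0,0],[0,0,0]], xyz=[[-0.7,1,0],[-0.7,1,0],[-0.7,1,0],[-0.7,1,0],[-0.7,1,0],[-0.7,1,0],[-0.7,1,0],[-0.7,1,0],[-0.7,1,0],[-0.7,1,0],[-0.4,1,0],[0,0,0],[0,0,0],[0,0,0]], grip=[0,0,0,0,0,0,0,0,0,0,0,0,0,0])

```text
time: 15.05
ee_pos: [627.3, -117.0, 99.5]
ee_rot: [0.754, 0.657, -0.0, -0.001]
force: [-0.2, 0.6, -2.2]
grip_width: 0.421
grip_force: 60.4
```

```bash
python3 -c "
from h import *
units([627,-118,29])"
```

```text
t 15.05 tcp [ 627.3 -117.    99.5] yang -7.9 tilt [-0.0015  0.0005] F [-0.2  0.6 -2.2] grip 0.421 60.38971200585365
units [-0.05 -0.    3.52]
```

Call:
jog_arm(dr=[[0,0,0],[0,0,0],[0,0,0],[0,0,0],[0,0,0],[0,0,0],[0,0,0],[0,0,0],[0,0,0]], xyz=[[-0.05,0,0.5],[0,0,0.5],[0,0,0.5],[0,0,0.5],[0,0,0.5],[0,0,0.5],[0,0,0.4],[0,0,0.15],[0,0,0]], grip=[0,0,0,0,0,0,0,0,0])

```text
time: 15.95
ee_pos: [627.9, -118.6, 29.0]
ee_rot: [0.754, 0.657, -0.0, -0.0]
force: [0.5, 0.6, -2.3]
grip_width: 0.422
grip_force: 60.4
```

```bash
python3 -c "
from h import *
units([627,-118,28])"
```

```text
t 15.95 tcp [ 627.9 -118.6   29. ] yang -7.9 tilt [-0.0004  0.0001] F [ 0.5  0.6 -2.3] grip 0.422 60.43493673205376
units [ 0.02 -0.05  0.05]
```

Call:
jog_arm(dr=[[0,0,0],[0,0,0],[0,0,0],[0,0,0],[0,0,0],[0,0,0],[0,0,0],[0,0,0],[0,0,0],[0,0,0],[0,0,0],[0,0,0],[0,0,0],[0,0,0],[0,0,0]], xyz=[[0,0,0.07],[0,0,0],[0,0,0],[0,0,0],[0,0,0],[0,0,0],[0,0,0],[0,0,-0.3],[0,0,-0.7],[0,0,-1],[0,0,-1],[0,0,-1],[0,0,-1],[0,0,0],[0,0,0]], grip=[0,0,0.5,0.6,0.8,1,1,1,1,1,1,1,1,1,1])

```text
time: 17.45
ee_pos: [628.2, -118.8, 129.0]
ee_rot: [0.754, 0.657, 0.0, 0.001]
force: [-0.1, -0.6, -0.3]
grip_width: 1.002
grip_force: 0.0
```

```bash
python3 -c "
from h import *
units([449,169.5,130])"
```

```text
t 17.45 tcp [ 628.2 -118.8  129. ] yang -7.9 tilt [ 0.0013 -0.0005] F [-0.1 -0.6 -0.3] grip 1.002 0.0
units [ 13.04 -10.86  -0.07]
```

Call:
jog_arm(dr=[[0,0,0],[0,0,0],[0,0,0],[0,0,0],[0,0,0],[0,0,0],[0,0,0],[0,0,0],[0,0,0],[0,0,0],[0,0,0],[0,0,0],[0,0,0],[0,0,0],[0,0,0],[0,0,0],[0,0,0],[0,0,0],[0,0,0],[0,0,0]], xyz=[[1,-0.6,0],[1,-0.6,0],[1,-0.6,0],[1,-0.6,0],[1,-0.6,0],[1,-0.6,0],[1,-0.6,0],[1,-0.6,0],[1,-0.6,0],[1,-0.6,0],[1,-0.6,0],[1,-0.6,0],[1,-0.6,0],[1,-0.6,0],[1,-0.6,0],[1,-0.6,0],[1,-0.6,0],[1,-0.6,0],[1,-0.6,0],[0.3,0,0]], grip=[1,1,1,1,1,1,1,1,1,1,1,1,1,1,1,1,1,1,1,1])

```text
time: 19.45
ee_pos: [453.5, 297.3, 127.7]
ee_rot: [0.753, 0.658, -0.0, -0.001]
force: [-0.4, 0.3, 0.9]
grip_width: 1.001
grip_force: 0.0
```

Call:
jog_arm(dr=[[0,0,0],[0,0,0]], xyz=[[0,0,0],[0,0,0]], grip=[1,1])

```text
time: 19.65
ee_pos: [455.5, 294.1, 127.6]
ee_rot: [0.754, 0.656, -0.0, 0.0]
force: [0.6, -0.4, -0.5]
grip_width: 0.999
grip_force: 0.0
```

```bash
python3 -c "
from h import *
units([455,296,14])"
```

```text
t 19.65 tcp [455.5 294.1 127.6] yang -8.0 tilt [-0.0005 -0.0006] F [ 0.6 -0.4 -0.5] grip 0.999 0.0
units [ 0.09 -0.04  5.68]
```

Call:
jog_arm(dr=[[0,0,0],[0,0,0],[0,0,0],[0,0,0],[0,0,0],[0,0,0],[0,0,0],[0,0,0],[0,0,0],[0,0,0],[0,0,0],[0,0,0],[0,0,0],[0,0,0]], xyz=[[0.05,0,1],[0,0,1],[0,0,1],[0,0,1],[0,0,1],[0,0,0.5],[0,0,0.15],[0,0,0],[0,0,0],[0,0,0],[0,0,0],[0,0,0],[0,0,0],[0,0,0]], grip=[1,1,1,1,1,1,1,1,0.4,0.2,0,0,0,0])

```text
time: 21.05
ee_pos: [455.8, 296.2, 15.8]
ee_rot: [0.754, 0.657, 0.0, 0.0]
force: [-2.2, -3.6, 14.3]
grip_width: 0.509
grip_force: 59.0
```

Call:
jog_arm(dr=[[0,0,0],[0,0,0],[0,0,0],[0,0,0],[0,0,0],[0,0,0],[0,0,0],[0,0,0]], xyz=[[0,0,-0.5],[0,0,-1],[0,0,-1],[0,0,-1],[0,0,-1],[0,0,-0.5],[0,0,0],[0,0,0]], grip=[0,0,0,0,0,0,0,0])

```text
time: 21.85
ee_pos: [455.2, 295.7, 114.4]
ee_rot: [0.754, 0.657, -0.0, -0.0]
force: [0.3, -0.6, -3.4]
grip_width: 0.507
grip_force: 61.6
```

```bash
python3 -c "
from h import *
units([638,-40.5,114])"
```

```text
t 21.85 tcp [455.2 295.7 114.4] yang -7.9 tilt [-0.0004 -0.0003] F [ 0.3 -0.6 -3.4] grip 0.507 61.597780510783195
units [-15.39  11.37   0.02]
```

Call:
jog_arm(dr=[[0,0,0],[0,0,0],[0,0,0],[0,0,0],[0,0,0],[0,0,0],[0,0,0],[0,0,0],[0,0,0],[0,0,0],[0,0,0],[0,0,0],[0,0,0],[0,0,0],[0,0,0],[0,0,0],[0,0,0],[0,0,0],[0,0,0],[0,0,0]], xyz=[[-0.9,0.7,0],[-0.9,0.7,0],[-0.9,0.7,0],[-0.9,0.7,0],[-0.9,0.7,0],[-0.9,0.7,0],[-0.9,0.7,0],[-0.9,0.7,0],[-0.9,0.7,0],[-0.9,0.7,0],[-0.9,0.7,0],[-0.9,0.7,0],[-0.9,0.7,0],[-0.9,0.7,0],[-0.9,0.7,0],[-0.9,0.7,0],[-1,0.2,0],[0,0,0],[0,0,0],[0,0,0]], grip=[0,0,0,0,0,0,0,0,0,0,0,0,0,0,0,0,0,0,0,0])

```text
time: 23.85
ee_pos: [638.4, -39.5, 114.2]
ee_rot: [0.754, 0.657, -0.0, -0.001]
force: [0.1, -0.3, -2.5]
grip_width: 0.508
grip_force: 61.6
```

```bash
python3 -c "
from h import *
units([638,-40.5,34])"
```

```text
t 23.85 tcp [638.4 -39.5 114.2] yang -7.9 tilt [-0.001   0.0006] F [ 0.1 -0.3 -2.5] grip 0.508 61.59947242587805
units [-0.06 -0.01  4.01]
```

Call:
jog_arm(dr=[[0,0,0],[0,0,0],[0,0,0],[0,0,0],[0,0,0],[0,0,0],[0,0,0],[0,0,0],[0,0,0],[0,0,0]], xyz=[[-0.05,0,0.5],[0,0,0.5],[0,0,0.5],[0,0,0.5],[0,0,0.5],[0,0,0.5],[0,0,0.5],[0,0,0.5],[0,0,0],[0,0,0]], grip=[0,0,0,0,0,0,0,0,0,0])

```text
time: 24.85
ee_pos: [638.6, -41.4, 34.6]
ee_rot: [0.754, 0.657, -0.0, -0.0]
force: [-0.0, -0.1, -2.9]
grip_width: 0.51
grip_force: 61.6
```

```bash
python3 -c "
from h import *
units([638,-40.5,32.5])"
```

```text
t 24.85 tcp [638.6 -41.4  34.6] yang -7.9 tilt [-0.0003  0.0001] F [-0.  -0.1 -2.9] grip 0.51 61.611047834157944
units [ 0.04 -0.04  0.1 ]
```

Call:
jog_arm(dr=[[0,0,0],[0,0,0],[0,0,0],[0,0,0],[0,0,0],[0,0,0],[0,0,0],[0,0,0],[0,0,0],[0,0,0],[0,0,0],[0,0,0],[0,0,0],[0,0,0],[0,0,0]], xyz=[[0,0,0.1],[0,0,0],[0,0,0],[0,0,0],[0,0,0],[0,0,0],[0,0,0],[0,0,-0.3],[0,0,-0.7],[0,0,-1],[0,0,-1],[0,0,-1],[0,0,-1],[0,0,0],[0,0,0]], grip=[0,0,0.6,0.7,0.8,1,1,1,1,1,1,1,1,1,1])

```text
time: 26.35
ee_pos: [638.9, -41.5, 134.0]
ee_rot: [0.754, 0.657, 0.0, 0.001]
force: [0.6, 0.3, -0.8]
grip_width: 0.997
grip_force: 0.0
```

```bash
python3 -c "
from h import *
units([449,169.5,130])"
```

```text
t 26.35 tcp [638.9 -41.5 134. ] yang -7.9 tilt [ 0.0013 -0.0002] F [ 0.6  0.3 -0.8] grip 0.997 0.0
units [  9.14 -10.86   0.18]
```

Call:
jog_arm(dr=[[0,0,0],[0,0,0],[0,0,0],[0,0,0],[0,0,0],[0,0,0],[0,0,0],[0,0,0],[0,0,0],[0,0,0],[0,0,0],[0,0,0],[0,0,0],[0,0,0]], xyz=[[0.8,-1,0],[0.8,-1,0],[0.8,-1,0],[0.8,-1,0],[0.8,-1,0],[0.8,-1,0],[0.8,-1,0],[0.8,-1,0],[0.8,-1,0],[0.9,-1,0],[1,-0.86,0],[0,0,0],[0,0,0],[0,0,0]], grip=[1,1,1,1,1,1,1,1,1,1,1,1,1,1])

```text
time: 27.75
ee_pos: [448.9, 168.0, 132.7]
ee_rot: [0.754, 0.656, -0.0, -0.0]
force: [-0.5, -0.3, 0.7]
grip_width: 1.005
grip_force: 0.0
```

```bash
python3 -c "
from h import *
units([449,169.5,20])"
```

```text
t 27.75 tcp [448.9 168.  132.7] yang -8.0 tilt [-0.0004 -0.0002] F [-0.5 -0.3  0.7] grip 1.005 0.0
units [ 0.07 -0.    5.64]
```

Call:
jog_arm(dr=[[0,0,0],[0,0,0],[0,0,0],[0,0,0],[0,0,0],[0,0,0],[0,0,0],[0,0,0],[0,0,0],[0,0,0],[0,0,0],[0,0,0],[0,0,0],[0,0,0]], xyz=[[0.05,0,1],[0,0,1],[0,0,1],[0,0,1],[0,0,1],[0,0,0.5],[0,0,0.15],[0,0,0],[0,0,0],[0,0,0],[0,0,0],[0,0,0],[0,0,0],[0,0,0]], grip=[1,1,1,1,1,1,1,1,0.5,0.2,0,0,0,0])

```text
time: 29.15
ee_pos: [449.4, 169.8, 21.0]
ee_rot: [0.754, 0.656, 0.001, 0.001]
force: [-3.3, -2.8, 19.3]
grip_width: 0.602
grip_force: 59.2
```

Call:
jog_arm(dr=[[0,0,0],[0,0,0],[0,0,0],[0,0,0],[0,0,0],[0,0,0],[0,0,0],[0,0,0]], xyz=[[0,0,-0.5],[0,0,-1],[0,0,-1],[0,0,-1],[0,0,-1],[0,0,-0.5],[0,0,0],[0,0,0]], grip=[0,0,0,0,0,0,0,0])

```text
time: 29.95
ee_pos: [448.5, 169.5, 119.4]
ee_rot: [0.754, 0.657, -0.0, -0.0]
force: [0.3, -0.0, -4.8]
grip_width: 0.599
grip_force: 64.2
```

```bash
python3 -c "
from h import *
units([650.5,48,120])"
```

```text
t 29.95 tcp [448.5 169.5 119.4] yang -7.9 tilt [-0.0004 -0.0002] F [ 0.3 -0.  -4.8] grip 0.599 64.19610545039177
units [-4.62 10.84 -0.03]
```

Call:
jog_arm(dr=[[0,0,0],[0,0,0],[0,0,0],[0,0,0],[0,0,0],[0,0,0],[0,0,0],[0,0,0],[0,0,0],[0,0,0],[0,0,0],[0,0,0],[0,0,0],[0,0,0]], xyz=[[-0.4,1,0],[-0.4,1,0],[-0.4,1,0],[-0.4,1,0],[-0.4,1,0],[-0.4,1,0],[-0.4,1,0],[-0.4,1,0],[-0.4,1,0],[-0.5,1,0],[-0.5,0.85,0],[0,0,0],[0,0,0],[0,0,0]], grip=[0,0,0,0,0,0,0,0,0,0,0,0,0,0])

```text
time: 31.35
ee_pos: [650.2, 49.5, 119.0]
ee_rot: [0.754, 0.657, -0.0, -0.001]
force: [-0.7, -1.0, -4.3]
grip_width: 0.6
grip_force: 64.1
```

```bash
python3 -c "
from h import *
units([650.5,48,39])"
```

```text
t 31.35 tcp [650.2  49.5 119. ] yang -7.9 tilt [-0.0015  0.0002] F [-0.7 -1.  -4.3] grip 0.6 64.12599541246891
units [-0.07  0.03  4.  ]
```

Call:
jog_arm(dr=[[0,0,0],[0,0,0],[0,0,0],[0,0,0],[0,0,0],[0,0,0],[0,0,0],[0,0,0],[0,0,0],[0,0,0]], xyz=[[-0.05,0,0.5],[0,0,0.5],[0,0,0.5],[0,0,0.5],[0,0,0.5],[0,0,0.5],[0,0,0.5],[0,0,0.5],[0,0,0],[0,0,0]], grip=[0,0,0,0,0,0,0,0,0,0])

```text
time: 32.35
ee_pos: [650.8, 47.8, 39.5]
ee_rot: [0.754, 0.657, -0.0, -0.0]
force: [-0.2, -0.0, -3.5]
grip_width: 0.603
grip_force: 64.2
```

```bash
python3 -c "
from h import *
units([650.5,48,38])"
```

```text
t 32.35 tcp [650.8  47.8  39.5] yang -7.9 tilt [-0.0003  0.0001] F [-0.2 -0.  -3.5] grip 0.603 64.17605213820934
units [ 0.01 -0.02  0.08]
```

Release, rise, and back off toward the robot's left so the rail is in clear view.

Call:
jog_arm(dr=[[0,0,0],[0,0,0],[0,0,0],[0,0,0],[0,0,0],[0,0,0],[0,0,0],[0,0,0],[0,0,0],[0,0,0],[0,0,0],[0,0,0],[0,0,0],[0,0,0],[0,0,0],[0,0,0]], xyz=[[0,0,0.08],[0,0,0],[0,0,0],[0,0,0],[0,0,0],[0,0,0],[0,0,0],[0,0,-0.3],[0,0,-0.7],[0,0,-1],[0,0,-1],[0,0,-1],[0,0,-1],[0,0,-1],[0,0,-1],[0,0,0]], grip=[0,0,0.7,0.8,0.9,1,1,1,1,1,1,1,1,1,1,1])

```text
time: 33.95
ee_pos: [652.2, 48.2, 182.4]
ee_rot: [0.754, 0.657, 0.002, 0.001]
force: [0.4, 0.1, 0.4]
grip_width: 0.998
grip_force: 0.0
```

Call:
jog_arm(dr=[[0,0,0],[0,0,0],[0,0,0],[0,0,0],[0,0,0],[0,0,0],[0,0,0],[0,0,0],[0,0,0],[0,0,0]], xyz=[[1,-1,-0.5],[1,-1,-0.5],[1,-1,-0.5],[1,-1,-0.5],[1,-1,0],[1,-1,0],[1,-1,0],[1,-1,0],[1,-1,0],[0,0,0]], grip=[1,1,1,1,1,1,1,1,1,1])

```text
time: 34.95
ee_pos: [494.9, 254.1, 219.2]
ee_rot: [0.753, 0.659, 0.0, -0.0]
force: [0.5, 0.5, -0.1]
grip_width: 1.001
grip_force: 0.0
```

Run:
```python
from h import *
from cell import optics
ims=[]
C={n:optics.capture(n) for n in("scene","side")}
cv2.imwrite("pics/end.png",np.hstack([cv2.resize(C["scene"]["image"][220:340,140:400],None,fx=1.5,fy=1.5),cv2.resize(C["side"]["image"][130:250,230:490],None,fx=1.5,fy=1.5)]))
W=dict(b=(617,-194,59),d=(627,-118,65),a=(638,-40.5,72),c=(650.5,48,80))
for n,X in W.items():
    o=[n]
    for k in C:
        w=world(C[k]);q=w[(np.hypot(w[...,0]-X[0],w[...,1]-X[1])<30)&(abs(w[...,2]-X[2])<6)]
        (x,y),r=cv2.minEnclosingCircle(q[:,:2].astype(np.float32));o+=[k,round(x),round(y),round(r),np.median(q[:,2]).round(1),"want",X[2]]
    print(*o)
```

```text
b scene 619 -194 15 59.5 want 59 side 616 -193 15 56.1 want 59
d scene 630 -121 19 65.9 want 65 side 625 -117 19 62.6 want 65
a scene 640 -42 22 73.2 want 72 side 634 -40 22 69.9 want 72
c scene 651 47 22 81.3 want 80 side 647 46 20 78.1 want 80
```

View pics/end.png

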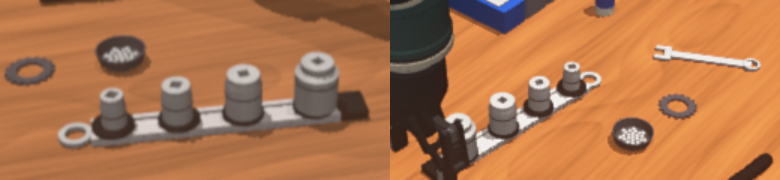

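The picture shows all four sockets seated upright in size order, from the smallest at the ring (75,133) to the largest by the black block (315,85). Their tops are at the expected heights within the calibration, and the dish (120,52) is undisturbed.

```bash
python3 -c "
from cell import ticket
print(ticket.hand_in())"
```

```text
the job is handed in; nothing more can be done
None
```

All four sockets are on the rail in size order, smallest at the pull ring, each seated flat over its post; the ball dish and the purple decoy were left alone, and the job was handed in at about 35 s.

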